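Fit the blender spacer, then unscrew a drive coupling of unknown thread hand

ROBOT

A 7-joint arm with a two-finger parallel gripper is mounted at the origin on the work surface. World frame = base frame: x ahead of the robot, y to its left, z up, the work surface at z = 0. Lengths are in m, angles in rad, forces in N, time in s.
With the tool pointing down it reaches from about 0.425 to 0.95 m from the base axis. Payload 4.7 kg.
Tool frame: the origin (TCP) lies between the finger pads; the fingertips stand 19 mm ahead of it and the grasp point (between the pads) is the TCP; z points along the fingers, y is the line along which they close (so a half turn about z gives the same grasp; the last joint's range is limited). The gripper opens to 87 mm and grips with 3 to 60 N. Pads are 19 mm wide; open, the fingers measure 117 mm over their backs; the gripper's body (75 mm by 190 mm) begins 51 mm behind the grasp point.
Start: joints at [1.196, 0.469, -0.049, 1.532, 0.024, 1.141, -0.082], TCP at [0.229, -0.635, 0.242] pointing down, gripper open.
Joint ranges: [-2.59, 2.59], [-0.33, 1.99], [-1.39, 1.29], [0.1, 2.45], [-1.04, 4.18], [0.21, 1.99], [-2.66, 2.66]. Speed limits (rad/s): [2.57, 2.57, 3.14, 3.14, 3.14, 3.14, 3.14].

INTERFACE

Orientations are given as a rotation vector (axis times angle).
In Python, from workcell import robot gives the robot as it stands.
- The arm moves only by the tool send_rows, never from a script. Its arguments are lists of equal length, an entry for each row: "dr": the turn, a rotation vector about the world's x, y, z in rad, a list of three; "delta_pos": the shift along the world's x, y, z in mm, a list of three; "gripper": the finger opening in mm, from 0 to 87. In form: {"dr": [[wx, wy, wz], ...], "delta_pos": [[x, y, z], ...], "gripper": [gripper, ...]}. A call has 1 to 12 rows; each row is the pose to reach, as a shift and turn from the pose commanded when the call began; what a row does not reach only later rows make up. A row lasts 1/12 s, in which the tool goes at most 41.7 mm and 7.16 degrees, less where a joint would pass 70% of its speed; a pose out of reach is approached as far as the arm can. A call with a gripper value outside its range is refused whole. The fingers move at their own pace and stop on an object; "squeeze" is the grip in N (left out, the last holds). Time passes only in rows, so rows that repeat a pose let the fingers close. It gives the time, the measured TCP pose, the force, the opening and the grip force at its end, in the units of the state.
- robot.read_state(): the state, without advancing time (a new reading comes with each control period).
- robot.grab_frame(name): name is "scene" or "top" or "wrist"; returns the picture (480x640x3 uint8, blue, green, red); there is no depth.
- robot.camera_params(name): a dict with "intrinsics" (3x3 intrinsics, pixels), "origin" and "attitude" of the camera in the world. Camera axes: x right, y up, looking along -z (the intrinsics and any distortion apply to the point x, -y, -z); pixel columns grow to the right and rows downward; lengths in m; the calibration is good to about 2 mm. The wrist camera is an equidistant fisheye: a pixel r from the principal point sees the ray r / f radians off the axis. A picture is of the moment at which its call begins: read the wrist's pose just before it. camera_params takes no time and is no camera call; for the wrist camera it gives the pose at the moment of the call.
- robot.job_done(): hands the job in; it is judged then, once.
Trained networks look in the newest picture that a camera, given by its name, has taken for a name from the list of things; names that differ only in an ending like _2 or _b are one class to them, and where a whole thing is asked for, a point or a joint stands for the part that bears it (a point fixed in the world has none). Each returns a list of dicts, best first, with "conf" (0 to 1); they miss things now and then, are a little off and sometimes report something else, mostly with a low value. They report only what shows in the picture. A call takes as long as a camera call. They do not tell look-alikes from the thing itself.
- robot.boxes_of(camera, query): "bbox" ([left, top, right, bottom] in pixels, round what is visible of it).
- robot.silhouettes(camera, query): "pixels" (480x640 bool, what is visible of it) and "bbox" ([left, top, right, bottom] in pixels, round what is visible of it).
- robot.mark_of(camera, query): "xy" ([column, row] in pixels: a listed point, or the origin of a listed thing).
The state is a dict: "time": time; "joint_pos": joint angles; "qvel": joint speeds; "tau": joint torques, N m; "tool_pos": TCP position; "eef_rot": TCP orientation; "contact_force": force on the tool from outside, world axes, zero at the start; "torque": the same for the moment, N m; "finger_gap": finger opening in m; "grip_force": force on a finger pad.
Only numpy, scipy, OpenCV 4.12 (cv2) and the standard library are available. Lean on these libraries where they do the work, as an engineer would, in place of code of your own. Each camera call takes 0.05 s, during which the arm holds its last target. There are 200 camera calls.

TASK

The round white blender is being rebuilt: first slide the loose orange spacer ring down over its bare spindle until it sits fully home, and let go of it. Then take the black drive coupling off the old grey blender; nobody knows whether its thread is normal or reverse, so try it both ways, turn it the way that gives until it comes free and lift it straight up. Finish while still holding the coupling in the gripper, upright and clear above the spindle it came from (some 5 to 10 cm up); leave the jigger, shot glass and screwdriver alone.

Things in the scene. Friction and masses are not known exactly. Their poses are not given: they have to be found in the camera images.
- white_base: Motor base of the blender being rebuilt, fixed: round, white, 176 mm across at the foot, deck 150 mm above the counter. Origin: centre of its underside; z up along the spindle axis. Four grey jar posts, 18 mm diameter, rise 28 mm above the deck, 62 mm from the axis, on the diagonals of its x and y axes.
- bare_spindle_top (a point): Centre of the tip of the white base's bare upright steel spindle, 184 mm above the counter. The spindle is 27 mm in diameter, tapering over its top 8 mm to 16 mm at the tip. It stands on a steel shoulder (42 mm across, 4 mm above the deck); the spacer is home when its underside rests on this shoulder, 30 mm below this point.
- spacer: Loose orange plastic spacer ring lying flat on the bar mat (mat top 6 mm above the counter): outside diameter 44 mm, bore 32 mm, height 14 mm, 25 to 42 g. Origin: centre of its underside; z along its axis. Both faces are alike.
- old_base: Motor base of the old donor blender, fixed: square, grey, 166 mm wide, deck 130 mm above the counter. Origin: centre of its underside; z up along the spindle axis. Four black jar posts, 32 mm diameter, rise 32 mm above the deck at x = +-56 mm, y = +-56 mm in its axes.
- coupling_seat (a point): Where the underside of the coupling sits at the start: centre of the top of the old base's own orange spacer (42 mm across, 12 mm high, on the deck), on the spindle axis, 142 mm above the counter. The threaded spindle end, hidden inside the coupling, reaches 16 mm above this point.
- coupling: Black drive coupling (the cap) screwed onto the old base's spindle: round hollow cap, 42 mm diameter, 28 mm tall, closed on top, 90 to 155 g. On top a steel six-tooth cog, 30 mm across its teeth, rises another 8 mm. Origin: centre of its underside; z up. It can be gripped round its side at any yaw.
- coupling_top (a point): Centre of the top of the coupling's cog, on its axis, 36 mm above its underside.
- coupling_mark (a point): Yellow paint mark on the coupling's rim, 18 mm from its axis along its x. Coarse quick thread, hand unknown: right-hand loosens anticlockwise seen from above (+yaw), left-hand clockwise. The wrong way is blocked hard within 0.2 rad; the right way it turns almost freely, without rising, and at about 1.2 rad (1.1 to 1.3) it lifts straight off; 0.2 rad on is another stop.
- jigger: Bystander: steel bar jigger standing on the mat, waisted, 44 mm across, 74 mm tall. Origin: centre of its underside.
- shot_glass: Bystander: small clear glass standing on the mat, 46 mm across, 60 mm tall. Origin: centre of its underside.
- screwdriver: Bystander: red-handled screwdriver lying on the mat. Origin on its underside; x along the tool.
Mind the look-alikes: they are no part of the job. Of the things shaped like the spacer, the orange one is meant.

How it is judged:
By the outcome, as a careful person would: the job done as asked, in the order asked, and still so for the second after the job is handed in, while the arm keeps its last pose, push and grip.
It also fails if it takes over 67 s, if anything falls off the work surface, if the arm or the gripper's body presses on something with over 40 N, if the wrist force passes 120 N, or if a joint passes its speed limit or range.

## Working session

There is one attempt and no reset: what is moved stays moved. The work goes in short steps, Python scripts to look and compute and a tool call to move; the robot and the scene stay as the last step left them, time stands still between calls to the robot, and variables do not carry over. Pictures are saved under pics/ and viewed, at most 10 in all, crops included, and the job is handed in when it is done.

Besides the shell and the picture viewer there is one more tool, called after ">>>" as a command line: name --argument value ..., lists and objects as JSON in quotes. send_rows: Moves the arm, as the interface text tells. Its arguments: {"type":"object","properties":{"dr":{"type":"array"},"delta_pos":{"type":"array"},"gripper":{"type":"array"},"squeeze":{"type":"number"}},"required":["dr","delta_pos","gripper"]}

```bash
mkdir -p pics
cat > h.py <<'E'
from workcell import robot
import numpy as np, cv2
from scipy.spatial.transform import Rotation as R
def cam(n):
    p=robot.camera_params(n); A=np.array(p["attitude"],float)
    if A.shape!=(3,3): A=R.from_rotvec(A).as_matrix() if A.size==3 else R.from_quat(A).as_matrix()
    return np.array(p["intrinsics"]),np.array(p["origin"]),A,p
def ray(n,xy,c=None):
    K,o,A,p=c or cam(n); x=(xy[0]-K[0,2])/K[0,0]; y=(xy[1]-K[1,2])/K[1,1]
    if n=="wrist":
        r=np.hypot(x,y); s=np.sin(r)/r if r>1e-9 else 1; d=np.array([x*s,-y*s,-np.cos(r)])
    else:
        q=p.get("distortion")
        if q is not None:
            x,y=cv2.undistortPoints(np.array([[[float(xy[0]),float(xy[1])]]]),K,np.array(q,float))[0,0]
        d=np.array([x,-y,-1.])
    return o,A@d
def at(n,xy,z,c=None):
    o,d=ray(n,xy,c); return o+d*(z-o[2])/d[2]
E
python3 - <<'E'
from h import *
for n in("scene","top","wrist"):
    print(n,robot.camera_params(n))
    cv2.imwrite(f"pics/{n}0.png",robot.grab_frame(n))
s=robot.read_state();print(s)
zs=dict(spacer=.006,bare_spindle_top=.184,coupling_top=.178,coupling_mark=.17,old_base=0,white_base=0,jigger=.006,shot_glass=.006,screwdriver=.006)
for n in("scene","top"):
    for q,z in zs.items():
        for d in robot.mark_of(n,q)[:4]: print(n,q,round(d["conf"],2),np.round(d["xy"]),at(n,d["xy"],z).round(4))
E
```

```text
scene {'intrinsics': array([[539.90266476,   0.        , 324.6644868 ],
       [  0.        , 539.90266476, 239.29141587],
       [  0.        ,   0.        ,   1.        ]]), 'origin': array([ 0.93193065, -0.57596889,  0.6391643 ]), 'attitude': array([0.90563378, 0.24385566, 0.52224099])}
top {'intrinsics': array([[586.84647732,   0.        , 320.1212478 ],
       [  0.        , 586.84647732, 238.75181847],
       [  0.        ,   0.        ,   1.        ]]), 'origin': array([0.34554066, 0.01377856, 1.24167106]), 'attitude': array([ 0.13075132, -0.17029979, -1.54347697])}
wrist {'intrinsics': array([[371.64829954,   0.        , 316.82272786],
       [  0.        , 371.64829954, 237.95915701],
       [  0.        ,   0.        ,   1.        ]]), 'origin': array([ 0.29363866, -0.61193634,  0.3824405 ]), 'attitude': array([-0.21986573,  0.15695214, -1.21763967])}
{'time': 0.15, 'joint_pos': array([ 1.19609228,  0.46928497, -0.04860365,  1.53340038,  0.02411414,
        1.14102839, -0.08230011]), 'qvel': array([-0.00046211, -0.00203921, -0.00120877, -0.00249143,  0.00036643,
        0.0
[... 1371 characters left out ...]
-0.177   0.006 ]
top spacer 0.6 [311. 246.] [0.5693 0.0044 0.006 ]
top spacer 0.53 [395. 233.] [ 0.6029 -0.1763  0.006 ]
top bare_spindle_top 0.89 [164. 270.] [0.4866 0.2701 0.184 ]
top bare_spindle_top 0.43 [184. 282.] [0.4674 0.2321 0.184 ]
top coupling_top 0.67 [471. 296.] [ 0.4526 -0.2888  0.178 ]
top coupling_mark 0.96 [469. 287.] [ 0.4705 -0.2877  0.17  ]
top old_base 0.76 [446. 300.] [ 0.4615 -0.2855  0.    ]
top white_base 0.75 [181. 282.] [0.4882 0.2768 0.    ]
top white_base 0.45 [463. 296.] [ 0.4708 -0.323   0.    ]
top jigger 0.89 [274. 178.] [0.7185 0.0884 0.006 ]
top shot_glass 0.87 [342. 197.] [ 0.6794 -0.0602  0.006 ]
top screwdriver 0.86 [324. 151.] [ 0.7838 -0.0188  0.006 ]
```

View pics/scene0.png

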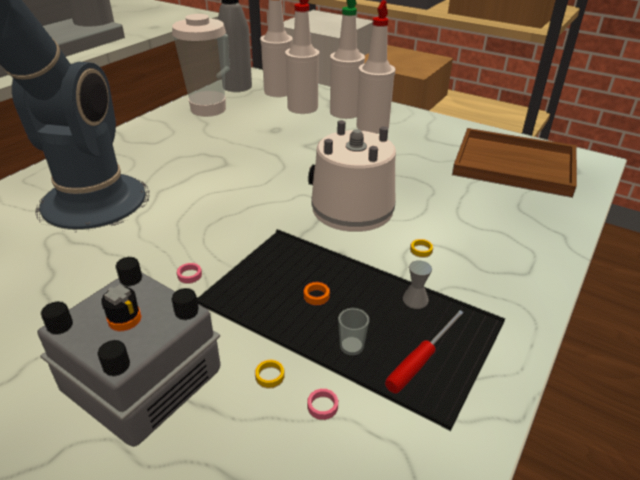

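View pics/top0.png

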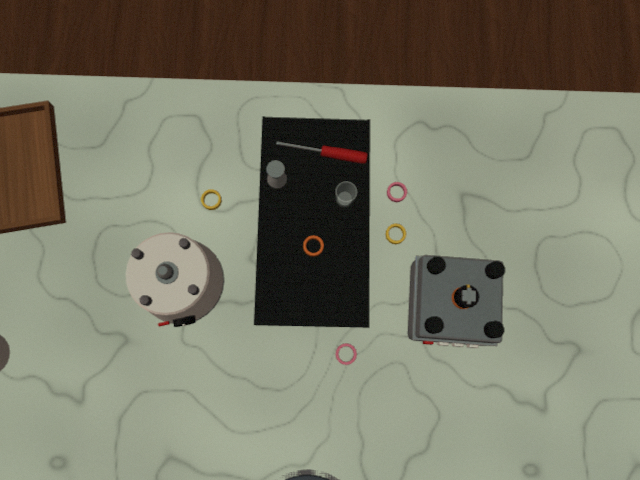

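The orange spacer sits on the mat near top px (313,246) and the coupling near (467,296) with its mark facing +x. The pink and yellow rings are the look-alikes. The white base's posts put its yaw at about 11°. Next I refine these positions by colour and compute the yaws.

Run:
```python
from h import *
for n in("scene","top"):
    im=cv2.imread(f"pics/{n}0.png");h=cv2.cvtColor(im,cv2.COLOR_BGR2HSV)
    m=cv2.inRange(h,(5,170,110),(16,255,255))
    k,l,st,c=cv2.connectedComponentsWithStats(m)
    for i in range(1,k):
        if st[i,4]>25:
            b=st[i];e=(b[0]+(b[2]-1)/2,b[1]+(b[3]-1)/2);print(n,b,at(n,e,.013).round(4))
P=[(138,254),(184,244),(193,290),(146,300)]
p=np.array([at("top",x,.178)[:2] for x in P]);print(p.round(3),p.mean(0), "yaw",np.degrees(np.arctan2(*(p[0]-p[3])[::-1])),np.degrees(np.arctan2(*(p[0]-p[1])[::-1])))
P=[(436,265),(494,270),(494,330),(434,325)]
p=np.array([at("top",x,.162)[:2] for x in P]);print(p.round(3),p.mean(0), "yaw",np.degrees(np.arctan2(*(p[0]-p[3])[::-1])))
```

```text
scene [191   0  14   8  49] [-0.9253  1.3358  0.013 ]
scene [209   3  10   8  37] [-0.8315  1.3373  0.013 ]
scene [286   3   9  10  47] [-0.5431  1.5209  0.013 ]
scene [583  16   8   6  26] [0.612  2.1138 0.013 ]
scene [388  19   6   9  31] [-0.0604  1.5574  0.013 ]
scene [401  24   9  10  28] [0.0236 1.5195 0.013 ]
scene [417  30  13   5  31] [0.1036 1.5167 0.013 ]
scene [441  31  37  15 232] [0.2516 1.5234 0.013 ]
scene [476  37   7  11  41] [0.3332 1.519  0.013 ]
scene [391  38  11   5  29] [0.0604 1.3601 0.013 ]
scene [419  42  36  14 172] [0.2288 1.3526 0.013 ]
scene [625  43  15  15 120] [0.8404 1.7531 0.013 ]
scene [537  47   5  12  27] [0.5575 1.5237 0.013 ]
scene [461  51   9  11  46] [0.346  1.3317 0.013 ]
scene [469  51  35  18 224] [0.4209 1.3378 0.013 ]
scene [554  50   8  11  34] [0.6208 1.5336 0.013 ]
scene [571  53  16  14 114] [0.6949 1.5256 0.013 ]
scene [508  60  29  15 193] [0.5486 1.3329 0.013 ]
scene [599  62   7   9  38] [0.7773 1.5011 0.013 ]
scene [619  67  12   5  26] [0.8475 1.5131 0.013 ]
scene [463  68  14   9  49] [0.4157 1.184  0.013 ]
scene [482  72  4
[... 221 characters left out ...]
9 1.148  0.013 ]
scene [584 110   9  11  40] [0.8166 1.0403 0.013 ]
scene [ 456  129  114   55 3156] [0.7075 0.6769 0.013 ]
scene [559 143  18  43 104] [0.8308 0.7102 0.013 ]
scene [618 183  11  11  60] [0.9609 0.6642 0.013 ]
scene [633 188   7  10  29] [0.9883 0.6594 0.013 ]
scene [304 282  26  23 393] [ 5.689e-01 -4.000e-04  1.300e-02]
scene [107 310  34  21 247] [ 0.3438 -0.2209  0.013 ]
top [303 235  21  21 157] [ 5.712e-01 -1.000e-04  1.300e-02]
[[0.516 0.32 ]
 [0.537 0.238]
 [0.453 0.217]
 [0.433 0.299]] [0.4849178  0.26856738] yaw 14.020424039992822 104.04634273270364
[[ 0.511 -0.229]
 [ 0.505 -0.338]
 [ 0.393 -0.334]
 [ 0.4   -0.223]] [ 0.45243717 -0.2810705 ] yaw -2.9534109069534282
```

>>> send_rows --dr '[[0,0,0],[0,0,0.12],[0,0,0.24],[0,0,0.36],[0,0,0.48],[0,0,0.6],[0,0,0.72],[0,0,0.84],[0,0,0.96],[0,0,1.08],[0,0,1.2],[0,0,1.32]]' --delta_pos '[[0,0,40],[0,0,80],[20,40,100],[40,80,110],[60,120,110],[80,160,110],[100,200,110],[120,240,110],[140,280,110],[160,315,110],[180,350,110],[200,385,110]]' --gripper '[87,87,87,87,87,87,87,87,87,87,87,87]'

```text
time: 2.05
tool_pos: [0.4183, -0.2675, 0.352]
eef_rot: [2.106, 2.329, -0.0]
contact_force: [0.6, -0.5, 0.3]
finger_gap: 0.0871
grip_force: 0.0
```

>>> send_rows --dr '[[0,0,0.05],[0,0,0.1],[0,0,0.145],[0,0,0.145],[0,0,0.145],[0,0,0.145],[0,0,0.145],[0,0,0.145],[0,0,0.145],[0,0,0.145],[0,0,0.145],[0,0,0.145]]' --delta_pos '[[20,35,0],[40,70,0],[60,105,0],[80,140,0],[100,175,0],[120,210,-30],[140,245,-60],[152,267,-100],[152,267,-140],[152,267,-180],[152,267,-200],[152,267,-200]]' --gripper '[87,87,87,87,87,87,87,75,75,75,75,75]'

```text
time: 3.05
tool_pos: [0.5651, -0.0028, 0.1447]
eef_rot: [-1.931, -2.464, 0.013]
contact_force: [-1.2, -0.9, 0.6]
finger_gap: 0.0754
grip_force: 0.0
```

Run:
```python
from h import *
s=robot.read_state();c=cam("wrist");im=robot.grab_frame("wrist");cv2.imwrite("pics/w1.png",im)
print(s["tool_pos"],s["eef_rot"],s["time"],c[1],c[2])
for d in robot.mark_of("wrist","spacer")[:3]: print(d, at("wrist",d["xy"],.006,c))
m=cv2.inRange(cv2.cvtColor(im,cv2.COLOR_BGR2HSV),(5,170,110),(16,255,255))
k,l,st,ce=cv2.connectedComponentsWithStats(m)
for i in range(1,k):
    if st[i,4]>150:
        b=st[i]; ys,xs=np.where(l==i)
        w=np.array([at("wrist",(x,y),.02,c)[:2] for x,y in zip(xs,ys)])
        ctr,r=cv2.minEnclosingCircle(w.astype(np.float32)); print(b,ctr,r)
```

```text
[ 0.56506031 -0.00277084  0.14474604] [-1.93126297 -2.46408671  0.01308147] 3.05 [0.55134681 0.06325417 0.28681101] [[ 0.97090027 -0.2348688  -0.04679015]
 [ 0.239121    0.93998907  0.24339618]
 [-0.01318394 -0.24750192  0.9687977 ]]
{'xy': [499.8, 8.8], 'conf': 0.78} [0.66448362 0.21824797 0.006     ]
{'xy': [76.7, 248.3], 'conf': 0.57} [ 0.35112474 -0.07091871  0.006     ]
[ 297  204   58   59 1569] (0.5697656273841858, 0.0010702656581997871) 0.02288558892905712
```

View pics/w1.png

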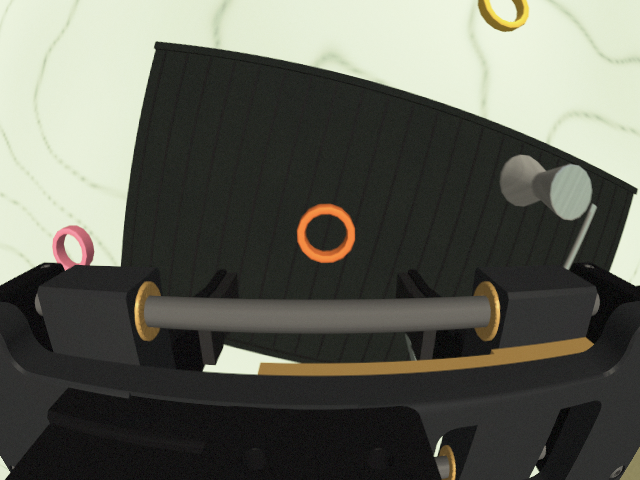

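The wrist view shows the orange ring at px (326,233), between the fingers and at about (0.570, 0.001). Next I let the arm settle.

>>> send_rows --dr '[[0,0,0],[0,0,0],[0,0,0]]' --delta_pos '[[0,0,0],[0,0,0],[0,0,0]]' --gripper '[70,70,70]'

```text
time: 3.4
tool_pos: [0.5713, -0.0025, 0.1541]
eef_rot: [1.938, 2.468, 0.004]
contact_force: [1.1, 0.6, 0.4]
finger_gap: 0.0703
grip_force: 0.0
```

>>> send_rows --dr '[[0,0,0],[0,0,0],[0,0,0],[0,0,0],[0,0,0],[0,0,0],[0,0,0],[0,0,0]]' --delta_pos '[[-1.5,3.5,-25],[-1.5,3.5,-50],[-1.5,3.5,-75],[-1.5,3.5,-95],[-1.5,3.5,-110],[-1.5,3.5,-120],[-1.5,3.5,-120],[-1.5,3.5,-120]]' --gripper '[70,70,70,70,70,70,70,70]'

```text
time: 4.07
tool_pos: [0.5691, 0.0011, 0.0324]
eef_rot: [1.939, 2.47, 0.001]
contact_force: [0.9, 0.0, -0.0]
finger_gap: 0.0704
grip_force: 0.0
```

Down 5 mm more, then close gently.

>>> send_rows --squeeze 15 --dr '[[0,0,0],[0,0,0],[0,0,0],[0,0,0],[0,0,0],[0,0,0],[0,0,0],[0,0,0],[0,0,0],[0,0,0]]' --delta_pos '[[0,0,-3],[0,0,-5],[0,0,-5],[0,0,-5],[0,0,-5],[0,0,-5],[0,0,-5],[0,0,-5],[0,0,-5],[0,0,-5]]' --gripper '[70,70,60,50,42,38,38,38,38,38]'

```text
time: 4.9
tool_pos: [0.5685, 0.0011, 0.0267]
eef_rot: [1.939, 2.471, 0.0]
contact_force: [-0.1, 0.7, 2.0]
finger_gap: 0.0431
grip_force: 15.0
```

>>> send_rows --dr '[[0,0,0],[0,0,0],[0,0,0],[0,0,0],[0,0,0],[0,0,0],[0,0,0],[0,0,0],[0,0,0],[0,0,0],[0,0,0],[0,0,0]]' --delta_pos '[[0,0,10],[0,0,40],[0,0,80],[0,0,120],[0,0,160],[-4,12,200],[-12,40,235],[-24,80,255],[-36,120,265],[-48,160,265],[-60,190,265],[-65,205,265]]' --gripper '[38,38,38,38,38,38,38,38,38,38,38,38]'

```text
time: 5.9
tool_pos: [0.4997, 0.2129, 0.2934]
eef_rot: [-1.928, -2.479, -0.005]
contact_force: [-0.8, 0.5, -0.9]
finger_gap: 0.0429
grip_force: 15.0
```

>>> send_rows --dr '[[0,0,0],[0,0,0],[0,0,0],[0,0,0]]' --delta_pos '[[0,0,0],[0,0,0],[0,0,0],[0,0,0]]' --gripper '[38,38,38,38]'

```text
time: 6.23
tool_pos: [0.5041, 0.2042, 0.2914]
eef_rot: [1.943, 2.468, -0.001]
contact_force: [0.0, -0.1, -0.2]
finger_gap: 0.0431
grip_force: 15.0
```

Run:
```python
from h import *
s=robot.read_state();c=cam("wrist");im=robot.grab_frame("wrist");cv2.imwrite("pics/w2.png",im)
print(s["tool_pos"],s["eef_rot"],s["time"],s["finger_gap"])
for d in robot.mark_of("wrist","bare_spindle_top")[:3]: print(d, at("wrist",d["xy"],.184,c))
robot.grab_frame("top")
for d in robot.mark_of("top","bare_spindle_top")[:3]: print(d, at("top",d["xy"],.184))
```

```text
[0.50409619 0.20416707 0.29138832] [ 1.94313093e+00  2.46803460e+00 -1.27134983e-03] 6.2333 0.043083286608206296
{'xy': [317.0, 139.7], 'conf': 0.6} [0.48820652 0.27284113 0.184     ]
```

View pics/w2.png

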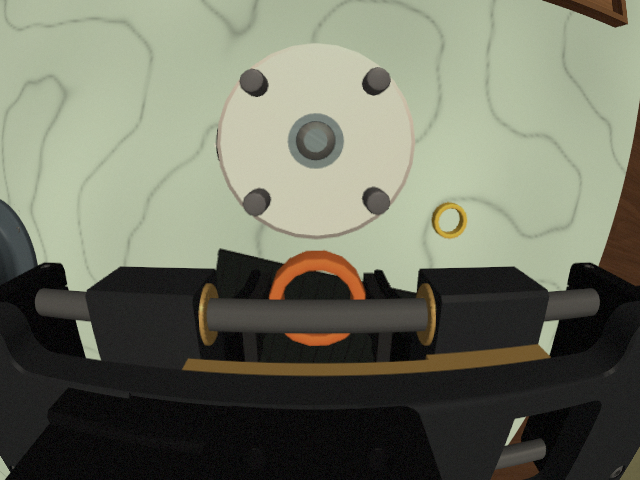

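The wrist view shows the spindle tip at (315,140), the posts square to the fingers, and the ring held at about (318,298).

Run:
```python
from h import *
c=cam("wrist")
P=[(254,82),(376,81),(376,202),(257,202)]
p=np.array([at("wrist",x,.178,c)[:2] for x in P]);print(p.round(4),p.mean(0),[np.degrees(np.arctan2(*(p[a]-p[b])[::-1])).round(1) for a,b in((1,0),(2,3),(0,3),(1,2))])
print("tip",at("wrist",(315.5,140),.184,c))
im=cv2.imread("pics/w2.png");m=cv2.inRange(cv2.cvtColor(im,cv2.COLOR_BGR2HSV),(5,170,90),(16,255,255))
ys,xs=np.where(m[245:350,262:372]);w=np.array([at("wrist",(x+262,y+245),.2847,c)[:2] for x,y in zip(xs,ys)])
print("ring",cv2.minEnclosingCircle(w.astype(np.float32)),robot.read_state()["tool_pos"])
```

```text
[[0.4363 0.3036]
 [0.5171 0.3238]
 [0.5381 0.2419]
 [0.4571 0.2222]] [0.48715193 0.27286953] [np.float64(14.1), np.float64(13.6), np.float64(104.3), np.float64(104.4)]
tip [0.48690677 0.2733377  0.184     ]
ring ((0.5039992332458496, 0.20622973144054413), 0.023075692355632782) [0.50380629 0.20500207 0.29143326]
```

>>> send_rows --dr '[[0,0,0],[0,0,0],[0,0,0],[0,0,0],[0,0,0],[0,0,0],[0,0,0],[0,0,0],[0,0,0]]' --delta_pos '[[-4,17,0],[-8,34,0],[-13,51,0],[-17,67,-15],[-17,67,-35],[-17,67,-55],[-17,67,-65],[-17,67,-65],[-17,67,-65]]' --gripper '[38,38,38,38,38,38,38,38,38]'

```text
time: 7.18
tool_pos: [0.4867, 0.2728, 0.2266]
eef_rot: [-1.94, -2.47, 0.0]
contact_force: [0.2, -0.1, -0.1]
finger_gap: 0.0429
grip_force: 15.0
```

>>> send_rows --dr '[[0,0,0],[0,0,0],[0,0,0]]' --delta_pos '[[0,0,0],[0,0,0],[0,0,0]]' --gripper '[38,38,38]'

```text
time: 7.43
tool_pos: [0.4869, 0.2734, 0.2277]
eef_rot: [1.94, 2.47, 0.003]
contact_force: [-0.5, 0.2, -0.6]
finger_gap: 0.0427
grip_force: 15.0
```

Run:
```python
from h import *
s=robot.read_state();c=cam("wrist");im=robot.grab_frame("wrist");cv2.imwrite("pics/w3.png",im[150:400,180:480].repeat(2,0).repeat(2,1))
print(s["tool_pos"],s["eef_rot"],s["contact_force"])
t=robot.grab_frame("top");cv2.imwrite("pics/t3.png",t[210:340,90:240].repeat(4,0).repeat(4,1))
```

```text
[0.48693551 0.27336792 0.22767782] [1.93953205 2.47026002 0.0029762 ] [-0.46321495  0.15264685 -0.61226701]
```

View pics/w3.png

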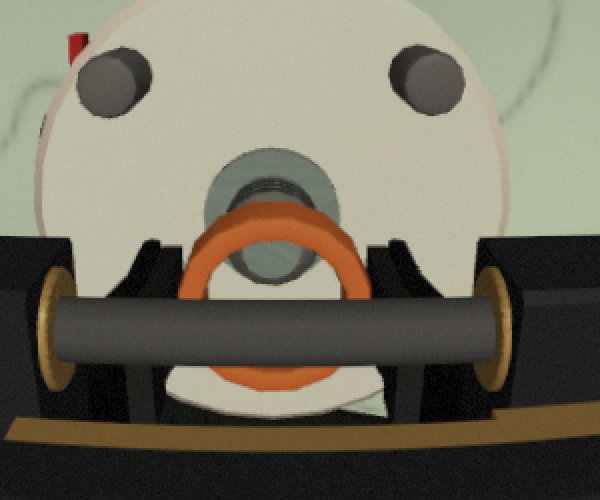

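The tip shows through the ring at crop (272,258) and the ring's centre is at about (274,295). Next I convert both to positions.

Run:
```python
from h import *
c=cam("wrist")
print("tip",at("wrist",(316,278.5),.184,c),"ring",at("wrist",(317,297.5),.221,c))
```

```text
tip [0.48744834 0.2709947  0.184     ] ring [0.48666433 0.27613941 0.221     ]
```

>>> send_rows --dr '[[0,0,0],[0,0,0],[0,0,0],[0,0,0],[0,0,0],[0,0,0],[0,0,0]]' --delta_pos '[[0,-3,-6],[0,-3,-12],[0,-3,-18],[0,-3,-24],[0,-3,-30],[0,-3,-36],[0,-3,-36]]' --gripper '[38,38,38,38,38,38,38]'

```text
time: 8.12
tool_pos: [0.4861, 0.2709, 0.1894]
eef_rot: [-1.938, -2.471, -0.001]
contact_force: [0.0, 2.6, -1.7]
finger_gap: 0.0429
grip_force: 15.0
```

Run:
```python
from h import *
s=robot.read_state();c=cam("wrist");im=robot.grab_frame("wrist");cv2.imwrite("pics/w4.png",im[200:380,210:430].repeat(3,0).repeat(3,1))
print(s["tool_pos"],s["contact_force"],s["finger_gap"])
```

```text
[0.48606136 0.27085045 0.18943821] [ 0.01224924  2.57534881 -1.69591292] 0.04285430278067911
```

View pics/w4.png

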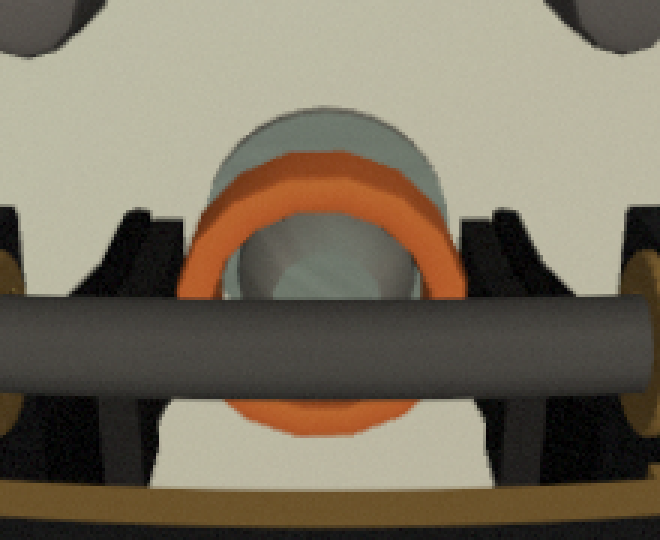

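The spindle shows inside the ring and the force is small, with a slight +y push. I nudge +1 mm and descend.

>>> send_rows --dr '[[0,0,0],[0,0,0],[0,0,0],[0,0,0],[0,0,0],[0,0,0],[0,0,0]]' --delta_pos '[[0,1,-1],[0,1,-4],[0,1,-8],[0,1,-11],[0,1,-13],[0,1,-13],[0,1,-13]]' --gripper '[38,38,38,38,38,38,38]'

```text
time: 8.75
tool_pos: [0.4862, 0.2711, 0.1774]
eef_rot: [-1.939, -2.471, 0.0]
contact_force: [-0.6, 0.9, -1.5]
finger_gap: 0.0426
grip_force: 15.0
```

>>> send_rows --dr '[[0,0,0],[0,0,0],[0,0,0],[0,0,0]]' --delta_pos '[[0,0,-1.5],[0,0,-3],[0,0,-3],[0,0,-3]]' --gripper '[38,38,38,38]'

```text
time: 9.08
tool_pos: [0.4865, 0.2711, 0.1747]
eef_rot: [1.939, 2.471, 0.0]
contact_force: [-0.2, 1.4, 1.3]
finger_gap: 0.0428
grip_force: 15.0
```

>>> send_rows --dr '[[0,0,0],[0,0,0],[0,0,0],[0,0,0],[0,0,0],[0,0,0],[0,0,0],[0,0,0]]' --delta_pos '[[0,0,-1],[0,0,-1],[0,0,-1],[0,0,-1],[0,0,-1],[0,0,-1],[0,0,-1],[0,0,-1]]' --gripper '[38,38,44,50,56,62,62,62]'

```text
time: 9.75
tool_pos: [0.4863, 0.271, 0.1733]
eef_rot: [-1.94, -2.471, 0.001]
contact_force: [0.1, -0.1, -0.2]
finger_gap: 0.0608
grip_force: 0.0
```

>>> send_rows --dr '[[0,0,0],[0,0,0],[0,0,0],[0,0,0],[0,0,0],[0,0,0],[0,0,0],[0,0,0]]' --delta_pos '[[0,0,10],[0,0,40],[0,0,80],[0,0,120],[5,-30,135],[10,-50,135],[10,-50,135],[10,-50,135]]' --gripper '[62,62,62,62,62,62,62,62]'

```text
time: 10.42
tool_pos: [0.4968, 0.2199, 0.3093]
eef_rot: [1.943, 2.468, 0.001]
contact_force: [-0.1, 0.2, -0.7]
finger_gap: 0.0614
grip_force: 0.0
```

Run:
```python
from h import *
s=robot.read_state();c=cam("wrist");im=robot.grab_frame("wrist");cv2.imwrite("pics/w5.png",im[60:300,180:460].repeat(2,0).repeat(2,1))
print(s["tool_pos"],s["contact_force"],s["finger_gap"])
m=cv2.inRange(cv2.cvtColor(im,cv2.COLOR_BGR2HSV),(5,150,80),(18,255,255))
k,l,st,ce=cv2.connectedComponentsWithStats(m)
for i in range(1,k):
    if st[i,4]>150:
        ys,xs=np.where(l==i)
        w=np.array([at("wrist",(x,y),.168,c)[:2] for x,y in zip(xs,ys)])
        print(st[i],cv2.minEnclosingCircle(w.astype(np.float32)))
```

```text
[0.49681548 0.21990919 0.30930925] [-0.12305545  0.19753846 -0.66455085] 0.06141577705153998
[564   0  57  35 454] ((0.7029503583908081, 0.4886288046836853), 0.03804422542452812)
[ 292  138   55   55 1108] ((0.4870583415031433, 0.27025410532951355), 0.021247023716568947)
```

View pics/w5.png

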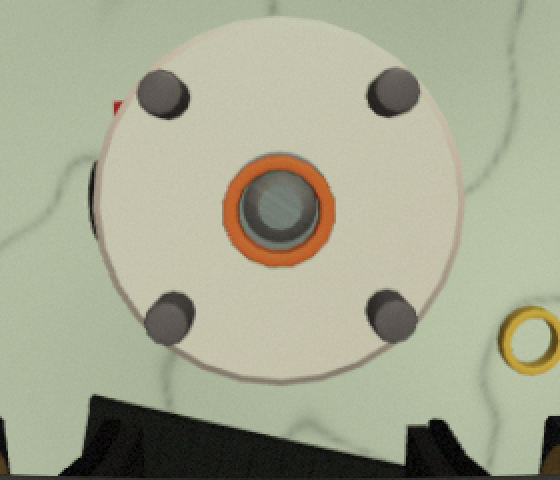

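The spacer is home and free on its shoulder: ring and spindle are concentric at crop (280,209). Next is the old base.

>>> send_rows --dr '[[0,0,-0.1],[0,0,-0.2],[0,0,-0.29],[0,0,-0.29],[0,0,-0.29],[0,0,-0.29],[0,0,-0.29],[0,0,-0.29],[0,0,-0.29],[0,0,-0.29],[0,0,-0.29],[0,0,-0.29]]' --delta_pos '[[0,-20,0],[0,-55,0],[0,-95,0],[0,-135,0],[0,-175,0],[0,-215,0],[0,-255,0],[-10,-295,0],[-20,-335,0],[-30,-375,0],[-35,-415,0],[-40,-455,0]]' --gripper '[62,62,62,62,62,62,62,62,62,62,62,62]'

```text
time: 11.47
tool_pos: [0.4562, -0.2342, 0.3085]
eef_rot: [-2.273, -2.168, -0.001]
contact_force: [0.6, -0.1, 0.1]
finger_gap: 0.0624
grip_force: 0.0
```

>>> send_rows --dr '[[0,0,0],[0,0,0],[0,0,0],[0,0,0],[0,0,0]]' --delta_pos '[[-2,-25,0],[-4,-50,0],[-4,-50,0],[-4,-50,0],[-4,-50,0]]' --gripper '[62,62,62,62,62]'

```text
time: 11.88
tool_pos: [0.4531, -0.2819, 0.3082]
eef_rot: [-2.272, -2.168, -0.002]
contact_force: [-0.8, 0.7, -0.0]
finger_gap: 0.0619
grip_force: 0.0
```

Run:
```python
from h import *
s=robot.read_state();c=cam("wrist");im=robot.grab_frame("wrist");cv2.imwrite("pics/w6.png",im)
print(s["tool_pos"],s["eef_rot"],s["time"],s["joint_pos"])
for q,z in(("coupling_top",.178),("coupling_mark",.170)):
    for d in robot.mark_of("wrist",q)[:2]: print(q,d, at("wrist",d["xy"],z,c))
```

```text
[ 0.45314314 -0.28186597  0.30822169] [-2.27215114e+00 -2.16756029e+00 -1.60384251e-03] 11.8833 [ 0.82077584  0.21030479 -0.40359126  1.76127657  0.08689735  1.18867185
  0.34551553]
coupling_top {'xy': [316.3, 237.7], 'conf': 0.88} [ 0.45329754 -0.28389711  0.178     ]
coupling_mark {'xy': [342.0, 236.9], 'conf': 0.91} [ 0.4732163  -0.28624192  0.17      ]
```

View pics/w6.png

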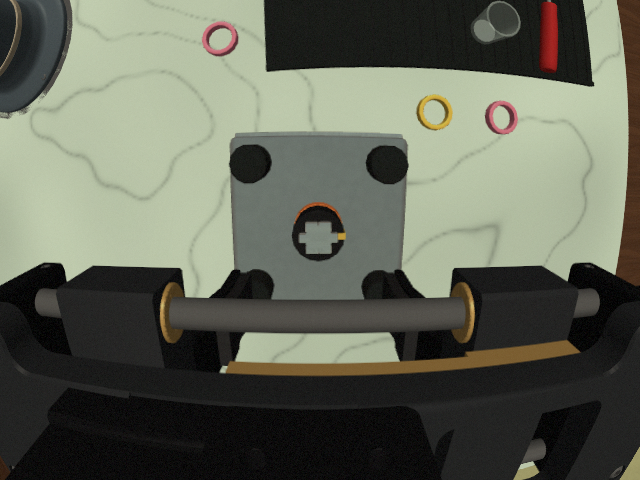

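The coupling is at px (318,237), with posts square to the fingers and its mark towards +x. Descending to grip.

>>> send_rows --dr '[[0,0,0],[0,0,0],[0,0,0],[0,0,0],[0,0,0],[0,0,0],[0,0,0],[0,0,0]]' --delta_pos '[[0,-3,-30],[0,-3,-65],[0,-3,-95],[0,-3,-115],[0,-3,-130],[0,-3,-142],[0,-3,-142],[0,-3,-142]]' --gripper '[62,62,62,62,62,62,62,62]'

```text
time: 12.7
tool_pos: [0.4526, -0.2859, 0.1665]
eef_rot: [-2.274, -2.166, -0.0]
contact_force: [0.6, -0.2, 0.3]
finger_gap: 0.062
grip_force: 0.0
```

>>> send_rows --squeeze 20 --dr '[[0,0,0],[0,0,0],[0,0,0],[0,0,0],[0,0,0],[0,0,0],[0,0,0],[0,0,0]]' --delta_pos '[[0,0,0],[0,0,0],[0,0,0],[0,0,0],[0,0,0],[0,0,0],[0,0,0],[0,0,0]]' --gripper '[62,58,52,47,42,36,36,36]'

```text
time: 13.37
tool_pos: [0.4526, -0.287, 0.1669]
eef_rot: [2.276, 2.165, 0.0]
contact_force: [0.3, 0.9, 2.5]
finger_gap: 0.0407
grip_force: 20.0
```

```bash
python3 -c "
from h import *
s=robot.read_state()
for k in('time','tool_pos','eef_rot','contact_force','torque','finger_gap','grip_force'):print(k,s[k])"
```

```text
time 13.3667
tool_pos [ 0.45263536 -0.28702554  0.16691445]
eef_rot [2.27576893e+00 2.16467600e+00 4.62459904e-04]
contact_force [0.25867207 0.90650677 2.48391813]
torque [-0.05225296 -0.16749429  0.01737901]
finger_gap 0.04074765341297113
grip_force 19.9994383379817
```

>>> send_rows --dr '[[0,0,0.05],[0,0,0.1],[0,0,0.15],[0,0,0.2],[0,0,0.25],[0,0,0.3],[0,0,0.3]]' --delta_pos '[[0,0,0],[0,0,0],[0,0,0],[0,0,0],[0,0,0],[0,0,0],[0,0,0]]' --gripper '[36,36,36,36,36,36,36]'

```text
time: 13.95
tool_pos: [0.4529, -0.2871, 0.1669]
eef_rot: [1.925, 2.481, 0.001]
contact_force: [1.0, 0.1, 1.5]
finger_gap: 0.0414
grip_force: 20.0
```

```bash
cat > q.py <<'E'
from h import *
import sys
s=robot.read_state();e=s["eef_rot"];e=e*np.sign(e[0])
print(s['time'],'pos',s['tool_pos'].round(4),'yaw',round(2*np.degrees(np.arctan2(e[1],e[0]))-90,1),'F',s['contact_force'].round(1),'T',s['torque'].round(3),'gap',round(s['finger_gap'],4),'j7',s['joint_pos'][6].round(2))
for n in ("top","scene"):
    robot.grab_frame(n)
    for d in robot.mark_of(n,"coupling_mark")[:1]: print(n,d)
E
python3 q.py
```

```text
13.95 pos [ 0.4529 -0.2871  0.1669] yaw 14.4 F [1.  0.1 1.5] T [ 0.062 -0.297 -0.011] gap 0.0414 j7 0.55
top {'xy': [465.5, 286.5], 'conf': 0.73}
scene {'xy': [130.3, 298.0], 'conf': 0.65}
```

+yaw turns with no resistance. I continue that way.

>>> send_rows --dr '[[0,0,0.06],[0,0,0.12],[0,0,0.18],[0,0,0.24],[0,0,0.3],[0,0,0.36],[0,0,0.42],[0,0,0.48],[0,0,0.5],[0,0,0.5]]' --delta_pos '[[0,0,0],[0,0,0],[0,0,0],[0,0,0],[0,0,0],[0,0,0],[0,0,0],[0,0,0],[0,0,0],[0,0,0]]' --gripper '[36,36,36,36,36,36,36,36,36,36]'

```text
time: 14.98
tool_pos: [0.4534, -0.2866, 0.1669]
eef_rot: [1.253, 2.879, 0.002]
contact_force: [4.3, 1.4, 2.2]
finger_gap: 0.0412
grip_force: 20.0
```

```bash
python3 q.py
python3 - <<'E'
from h import *
robot.grab_frame("scene")
im=robot.grab_frame("top");cv2.imwrite("pics/s7.png",robot.grab_frame("scene")[240:360,50:200].repeat(4,0).repeat(4,1))
E
```

```text
14.9833 pos [ 0.4534 -0.2866  0.1669] yaw 43.0 F [4.3 1.4 2.2] T [ 0.26  -0.932  0.051] gap 0.0412 j7 1.0
top {'xy': [460.5, 290.4], 'conf': 0.42}
scene {'xy': [119.6, 312.7], 'conf': 0.69}
```

View pics/s7.png

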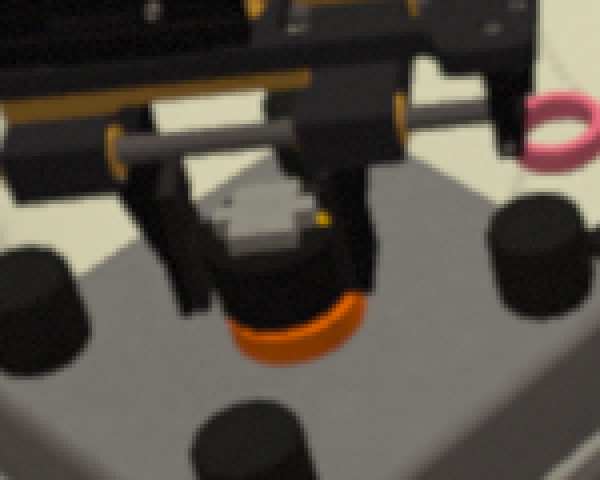

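Run:
```python
from h import *
im=robot.grab_frame("scene")
h=cv2.cvtColor(im,cv2.COLOR_BGR2HSV);m=cv2.inRange(h,(20,150,90),(34,255,255))[280:330,95:150]
ys,xs=np.where(m);print(len(xs));p=(xs.mean()+95,ys.mean()+280);w=at("scene",p,.17);print(p,w,np.degrees(np.arctan2(w[1]+.2865,w[0]-.4534)))
im0=cv2.imread("pics/scene0.png");h=cv2.cvtColor(im0,cv2.COLOR_BGR2HSV);m=cv2.inRange(h,(20,150,90),(34,255,255))[280:330,95:150]
ys,xs=np.where(m);print(len(xs));p=(xs.mean()+95,ys.mean()+280);w=at("scene",p,.17);print(p,w)
```

```text
9
(np.float64(130.11111111111111), np.float64(294.3333333333333)) [ 0.46329922 -0.27437119  0.17      ] 50.77955951161852
48
(np.float64(129.02083333333334), np.float64(305.25)) [ 0.47734692 -0.28881175  0.17      ]
```

The mark followed, now at about +47°, so it is a right-hand thread. Turning on to about 1.3 rad.

>>> send_rows --dr '[[0,0,0.06],[0,0,0.12],[0,0,0.18],[0,0,0.24],[0,0,0.3],[0,0,0.36],[0,0,0.42],[0,0,0.47],[0,0,0.5],[0,0,0.5]]' --delta_pos '[[0,0,0],[0,0,0],[0,0,0],[0,0,0],[0,0,0],[0,0,0],[0,0,0],[0,0,0],[0,0,0],[0,0,0]]' --gripper '[36,36,36,36,36,36,36,36,36,36]'

```text
time: 16.22
tool_pos: [0.4542, -0.2865, 0.1671]
eef_rot: [0.5, 3.098, 0.001]
contact_force: [6.6, 2.6, 2.5]
finger_gap: 0.0412
grip_force: 20.0
```

```bash
python3 q.py
```

```text
16.2167 pos [ 0.4542 -0.2865  0.1671] yaw 71.7 F [6.6 2.6 2.5] T [ 0.48  -1.587 -0.052] gap 0.0412 j7 1.45
top {'xy': [461.0, 295.6], 'conf': 0.38}
scene {'xy': [127.4, 289.0], 'conf': 0.72}
```

>>> send_rows --squeeze 30 --dr '[[0,0,0],[0,0,0],[0,0,0],[0,0,0],[0,0,0],[0,0,0]]' --delta_pos '[[1,0,0],[1,0,0],[1,0,2],[1,0,4],[1,0,5],[1,0,5]]' --gripper '[36,36,36,36,36,36]'

```text
time: 16.92
tool_pos: [0.4537, -0.2863, 0.171]
eef_rot: [0.502, 3.101, 0.002]
contact_force: [4.6, 1.6, -0.9]
finger_gap: 0.0413
grip_force: 30.0
```

```bash
python3 q.py
```

```text
16.9167 pos [ 0.4537 -0.2863  0.171 ] yaw 71.6 F [ 4.6  1.6 -0.9] T [ 0.434 -1.389 -0.037] gap 0.0413 j7 1.45
top {'xy': [459.4, 294.5], 'conf': 0.51}
```

>>> send_rows --dr '[[0,0,0],[0,0,0],[0,0,0],[0,0,0],[0,0,0],[0,0,0],[0,0,0],[0,0,0],[0,0,0],[0,0,0],[0,0,0],[0,0,0]]' --delta_pos '[[0,0,4],[0,0,8],[0,0,13],[0,0,20],[0,0,30],[0,0,42],[0,0,54],[0,0,66],[0,0,74],[0,0,76],[0,0,76],[0,0,76]]' --gripper '[36,36,36,36,36,36,36,36,36,36,36,36]'

```text
time: 18.12
tool_pos: [0.453, -0.2869, 0.2474]
eef_rot: [-0.502, -3.101, -0.0]
contact_force: [-0.4, 0.2, -0.1]
finger_gap: 0.041
grip_force: 30.0
```

```bash
python3 q.py;  python3 - <<'E'
from h import *
cv2.imwrite("pics/s8.png",robot.grab_frame("scene"))
E
```

```text
18.1167 pos [ 0.453  -0.2869  0.2474] yaw 71.6 F [-0.4  0.2 -0.1] T [ 0.128 -0.121 -0.02 ] gap 0.041 j7 1.52
top {'xy': [469.8, 289.8], 'conf': 0.56}
scene {'xy': [115.2, 238.4], 'conf': 0.82}
```

View pics/s8.png

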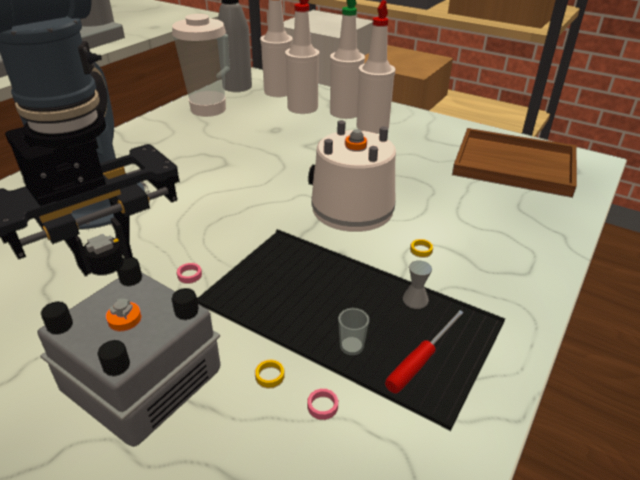

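The coupling is in the gripper at (103,250), above its bare spindle at (123,312). The spacer is home on the white base at (356,142), and the bystanders have not moved.

```bash
python3 -c "
from workcell import robot
print(robot.job_done())"
```

```text
the job is handed in; nothing more can be done
None
```

I handed the job in at about 18 s: the orange spacer sits home and released on the white base, and the coupling, which turned freely anticlockwise (right-hand thread, so I never tried clockwise), is held upright about 6 cm above its spindle tip, with the jigger, shot glass and screwdriver untouched.

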